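# Load four containers into their line pucks for the date coder

### The arm

A 6-joint arm with a two-finger parallel gripper is mounted at the origin on the work surface. World frame = base frame: x ahead of the robot, y to its left, z up, the work surface at z = 0. Lengths are in mm, angles in rad, forces in N, time in s.
With the tool pointing down it reaches from about 350 to 875 mm from the base axis. Payload 4.2 kg.
Tool frame: the origin (TCP) lies between the finger pads; the fingertips stand 25 mm ahead of it and the grasp point (between the pads) lies 6 mm ahead of it; z points along the fingers, y is the line along which they close (so a half turn about z gives the same grasp; the last joint's range is limited). The gripper opens to 85 mm and grips with 20 to 120 N. Pads are 22 mm wide; open, the fingers measure 114 mm over their backs; the gripper's body (76 mm by 85 mm) begins 54 mm behind the grasp point. The pads swing forward as they close: fully open they stand 13 mm farther back than shut.
Start: joints at [1.397, 0.385, 0.008, 0, -1.194, -0.259], TCP at [262.1, 567.365, 256.312] pointing down, gripper open.
Joint ranges: [-3.14, 3.14], [-1.21, 2.06], [-1.07, 1.41], [-3.16, 2.05], [-2.99, -0.16], [-3.1, 3.1]. Speed limits (rad/s): [2.79, 2.79, 3.14, 3.14, 3.14, 3.14].

### API

Orientations are given as a unit quaternion [x, y, z, w].
In Python, from bench import arm gives the robot as it stands.
- The arm moves only by the shell command python3 -m pendant 'ROWS'. ROWS is JSON, a list of rows, each a list of 7 numbers: the shift along the tool's x, y, z in m, then the turn, a rotation vector about the tool's x, y, z in degrees, then the finger opening in m, from 0 to 0.0854. In form: [[x, y, z, wx, wy, wz, fingers], ...]. A call has 1 to 12 rows; each row shifts and turns the commanded pose from where the row before left it, along the tool's axes as they then stand; what a row does not reach is not made up. A row lasts 1/10 s, in which the tool goes at most 50 mm and 8.59 degrees, less where a joint would pass 70% of its speed; a pose out of reach is approached as far as the arm can. A call is refused whole if a number of a shift passes 0.05 or a number of a turn 8.59, either way. A call with a gripper value outside its range is refused whole. The fingers move at their own pace and stop on an object; the grip force is fixed at half the most. Time passes only in rows, so rows that do not move let the fingers close. It gives the time, the measured TCP pose, the force, the opening and the grip force at its end, in the units of the state.
- arm.read_state(): the state, without advancing time (a new reading comes with each control period).
- arm.get_image(name): name is "scene" or "side" or "wrist"; returns a dict with "image" (384x512x3 uint8, red, green, blue), "fx", "fy", "cx", "cy" (pixels), "k1" (the pictures are not rectified: a ray, as slopes to the right and down, at radius r is drawn at 1 + k1 r^2 times it, then the intrinsics apply), "xyz" and "rotation" of the camera in the world. Camera axes: x right, y down, z forward; pixel columns grow to the right and rows downward; lengths in mm; the calibration is good to about 2 mm. A picture is of the moment at which its call begins. There is no depth.
- arm.job_done(): hands the job in; it is judged then, once.
The state is a dict: "clock": time; "joints": joint angles; "joint_vel": joint speeds; "joint_efforts": joint torques, N m; "position": TCP position; "ee_rot": TCP orientation; "contact_force": force on the tool from outside, world axes, zero at the start; "wrist_torque": the same for the moment, N m; "gripper_width": finger opening in mm; "grasp_force": force on a finger pad.
Only numpy, scipy, OpenCV 4.12 (cv2) and the standard library are available. Lean on these libraries where they do the work, as an engineer would, in place of code of your own. Each camera call takes 0.05 s, during which the arm holds its last target. There are 200 camera calls.

### The job

These four filled containers are to run through the coder, so stand each one upright in the puck whose pocket is cut to its shape and size, right down on the pocket's rubber floor, with all four pucks left standing flat on the bench. Set the containers down rather than dropping them, and leave the wash bottle and the tray of caps where they are.

Things in the scene. Friction and masses are not known exactly. Their poses are not given: they have to be found in the camera images.
- wide_jar: White plastic round jar, 60 mm in diameter and 72 mm high (the widest and lowest of the four), straight sides, paper label, ribbed cap as wide as the jar; grip it at 52 mm above its underside. Loose, upright on the bench, 150 g give or take a third. Origin: centre of its underside, z up; round, so yaw does not matter.
- slim_bottle: White plastic round slim bottle, 38 mm in diameter and 94 mm high, straight sides, paper label, ribbed cap as wide as the bottle; grip it at 62 mm above its underside. Loose, upright on the bench, 80 g give or take a third. Origin: centre of its underside, z up; round, so yaw does not matter.
- oval_stick: White plastic oval stick container, 62 mm long (x) by 34 mm wide (y), half-round ends and flat long sides, 98 mm high with a domed oval cap; grip it across the width, 65 mm above its underside. Loose, upright on the bench, 110 g give or take a third. Origin: centre of its underside, z up; x along the 62 mm length, the same either way round.
- square_bottle: White plastic square bottle: body 46 x 46 mm with rounded corners (5 mm radius), 66 mm high, with a round ribbed cap 38 mm in diameter on top, 91 mm high in all; grip its flat sides at 52 mm above its underside. Loose, upright on the bench, 120 g give or take a third. Origin: centre of its underside, z up; x and y square to its flat sides, the same at every quarter turn.
- jar_puck: Loose light grey line puck, a disc 100 mm across, 34 mm high, 0.5 kg, flat on the bench, with a large round pocket, 67 mm in diameter (83 mm at the mouth), for the wide jar. Pocket floor: dark rubber, 10 mm above the underside; walls straight to 24 mm, then flaring 8 mm outward all round to the mouth. Origin: centre of the underside, z up; round, so yaw does not matter.
- slim_puck: Loose light grey line puck, a disc 100 mm across, 34 mm high, 0.5 kg, flat on the bench, with a small round pocket, 45 mm in diameter (61 mm at the mouth), for the slim bottle. Pocket floor: dark rubber, 10 mm above the underside; walls straight to 24 mm, then flaring 8 mm outward all round to the mouth. Origin: centre of the underside, z up; round, so yaw does not matter.
- oval_puck: Loose light grey line puck, a disc 100 mm across, 34 mm high, 0.5 kg, flat on the bench, with an oval pocket, 69 x 41 mm (85 x 57 mm at the mouth), for the oval stick. Pocket floor: dark rubber, 10 mm above the underside; walls straight to 24 mm, then flaring 8 mm outward all round to the mouth. Origin: centre of the underside, z up; x along the pocket's length, the same either way round.
- square_puck: Loose light grey line puck, a disc 100 mm across, 34 mm high, 0.5 kg, flat on the bench, with a round-cornered square pocket, 53 x 53 mm (69 x 69 mm at the mouth), for the square bottle. Pocket floor: dark rubber, 10 mm above the underside; walls straight to 24 mm, then flaring 8 mm outward all round to the mouth. Origin: centre of the underside, z up; x, y along the pocket's sides.
- wash_bottle: Bystander: pale blue wash bottle, 68 mm in diameter, 162 mm high with a white cap, 0.45 kg, upright on the bench to the left of the containers. Origin: centre of its underside. Leave it alone.
- cap_tray: Bystander: small open stainless tray, 130 x 90 mm and 45 mm high (x along the 130 mm), full of spare white caps, 0.6 kg, on the bench to the right of the containers. Origin: centre of its underside. Leave it alone.
Things that resemble listed ones, but are neither listed nor needed, are in the scene too. What is shaped like the slim_bottle but purple is not meant. Leave any turquoise look-alike of the slim_puck alone.

How it is judged:
By the outcome, as a careful person would: the job done as asked, in the order asked, and still so for the second after the job is handed in, with the robot touching nothing.
It also fails if it takes over 109 s, if anything falls off the work surface, if the arm or the gripper's body presses on something with over 40 N, if the wrist force passes 120 N, or if a joint passes its speed limit or range.

## Working session

There is one attempt and no reset: what is moved stays moved. The work goes in short steps, Python scripts to look and compute and a shell command to move; the robot and the scene stay as the last step left them, time stands still between calls to the robot, and variables do not carry over. Pictures are saved under pics/ and viewed, at most 16 in all, crops included, and the job is handed in when it is done.

```bash
mkdir -p pics; ls
python3 - <<'E'
from bench import arm
import cv2
for n in("scene","side","wrist"):
    d=arm.get_image(n); cv2.imwrite(f"pics/{n}0.png",d["image"][:,:,::-1]); print(n,{k:v for k,v in d.items() if k!="image"})
print(arm.read_state())
E
```

```text
pics
scene {'fx': 469.3141340382516, 'fy': 469.3141340382516, 'cx': 259.5211143362306, 'cy': 198.28654537333463, 'k1': -0.12755855193238913, 'xyz': array([1331.21262132, -571.13341983, 1054.36837116]), 'rotation': array([ 0.83357177,  0.41825634, -0.16331035, -0.32179104])}
side {'fx': 428.37143377070987, 'fy': 428.37143377070987, 'cx': 260.19756434012567, 'cy': 190.93972267595154, 'k1': -0.08833444077482898, 'xyz': array([  504.32292426, -1071.46540324,   976.58756662]), 'rotation': array([ 0.90969043, -0.03268801,  0.02037126, -0.41349708])}
wrist {'fx': 313.77246829697145, 'fy': 313.77246829697145, 'cx': 256.1706337964356, 'cy': 195.49182571282407, 'k1': -0.04180073087387849, 'xyz': array([323.25513796, 538.65751505, 374.33017764]), 'rotation': array([-0.5333374 ,  0.83521243,  0.11217506, -0.07340414])}
{'clock': 0.15, 'joints': array([ 1.39658296e+00,  3.85360727e-01,  6.93967527e-03, -3.30411301e-04,
       -1.19402167e+00, -2.58601029e-01]), 'joint_vel': array([ 0.00017398, -0.00236047,  0.00645149,  0.00076674,  0.00080224,
       -0.00134763]), 'joint_efforts': array([ 3.29055974e-04, -3.92681229e+01,  1.88581252e+01,  4.18859348e+00,
       -3.44234613e-03, -7.45162481e-06]), 'position': array([261.96273703, 567.00677859, 255.48762113]), 'ee_rot': array([ 9.76661782e-01, -2.14781428e-01, -1.18707212e-04,  8.28941510e-04]), 'contact_force': array([0.49410588, 0.3275267 , 0.37739711]), 'wrist_torque': array([ 0.03552759,  0.03292362, -0.04752112]), 'grasp_force': 0.0, 'gripper_width': 85.30507902500774}
```

View pics/scene0.png

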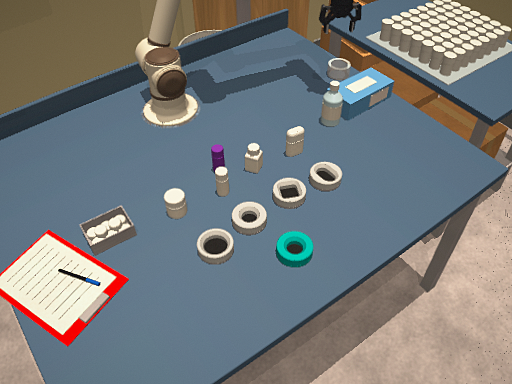

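View pics/side0.png

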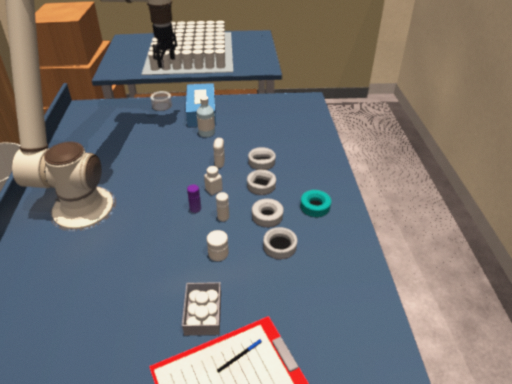

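The scene view shows the four white containers: jar (175,203), slim (222,181), square (254,158), oval (294,141). The grey pucks are jar (215,246), slim (249,217), square (289,192) and oval (325,176). The look-alikes are purple (218,158), turquoise (295,248) and a far ring (339,68). The side view agrees. The white slim bottle, not the purple one, and the grey small-pocket puck, not the turquoise one, fit the description.

```bash
cat > h.py <<'E'
import numpy as np, cv2
from scipy.spatial.transform import Rotation as R
from bench import arm
def ray(d,px):
    K=np.array([[d["fx"],0,d["cx"]],[0,d["fy"],d["cy"]],[0,0,1.]])
    p=cv2.undistortPoints(np.array(px,float).reshape(-1,1,2),K,np.array([d["k1"],0,0,0,0.]),None).reshape(-1,2)
    # exact inverse by iteration
    q0=(np.array(px,float).reshape(-1,2)-[d["cx"],d["cy"]])/[d["fx"],d["fy"]]; p=q0.copy()
    for _ in range(20): p=q0/(1+d["k1"]*(p**2).sum(1,keepdims=True))
    return R.from_quat(d["rotation"]).apply(np.c_[p,np.ones(len(p))])
def plane(d,px,z):
    v=ray(d,px); c=np.asarray(d["xyz"]); return c+v*((z-c[2])/v[:,2])[:,None]
def proj(d,P):
    q=R.from_quat(d["rotation"]).inv().apply(np.atleast_2d(P)-d["xyz"]); s=q[:,:2]/q[:,2:]
    return s*(1+d["k1"]*(s**2).sum(1,keepdims=True))*[d["fx"],d["fy"]]+[d["cx"],d["cy"]]
def st():
    s=arm.read_state(); m=R.from_quat(s["ee_rot"]).as_matrix()
    print("t",round(s["clock"],2),"tcp",s["position"].round(1),"toolx",m[:,0].round(3),"tooly",m[:,1].round(3),"z",m[:,2].round(3),"w",round(s["gripper_width"],1),"F",s["contact_force"].round(1),"g",round(s["grasp_force"],1)); return s,m
E
sed -i '/undistortPoints/d;/K=np/d' h.py
python3 - <<'E'
from h import *
d=arm.get_image("scene"); e=arm.get_image("side")
for n,p,q,z in [("jar",(175,193),(217,236),72),("slim",(222,171),(222,197),94),("sq",(254,147),(212,171),91),("oval",(295,129),(218,144),98),("jp",(215,243),(280,240),34),("sp",(249,215),(267,209),34),("qp",(289,190),(261,180),34),("op",(325,174),(261,156),34),("purple",(217,149),(193,188),94),("turq",(294,246),(315,200),34),("wash",(334,87),(205,100),162),("tray",(106,220),(202,290),45)]:
    print(n,plane(d,[p],z)[0].round(),plane(e,[q],z)[0].round())
s,m=st()
w=arm.get_image("wrist"); print("cam offset in tool",m.T@(w["xyz"]-s["position"]),"\n",m.T@R.from_quat(w["rotation"]).as_matrix())
E
```

```text
jar [ 450. -222.   72.] [ 454. -226.   72.]
slim [476. -75.  94.] [471. -84.  94.]
sq [444.  64.  91.] [439.  51.  91.]
oval [459. 215.  98.] [459. 197.  98.]
jp [ 643. -214.   34.] [ 638. -219.   34.]
sp [618. -82.  34.] [611. -83.  34.]
qp [610.  71.  34.] [603.  63.  34.]
op [624. 203.  34.] [614. 201.  34.]
purple [386. -34.  94.] [380. -35.  94.]
turq [779. -49.  34.] [772. -51.  34.]
wash [425. 408. 162.] [413. 403. 162.]
tray [ 398. -423.   45.] [ 413. -391.   45.]
t 0.25 tcp [262.  567.2 255.8] toolx [ 0.908 -0.419  0.   ] tooly [-0.419 -0.908  0.001] z [-0.    -0.001 -1.   ] w 85.4 F [-1.2  0.1 -0.2] g 0.0
cam offset in tool [  67.56279839    0.19379101 -118.98370125] 
 [[-8.38017028e-04 -9.64031857e-01 -2.65785394e-01]
 [ 9.99999122e-01 -1.08076811e-03  7.67079743e-04]
 [-1.02674169e-03 -2.65784518e-01  9.64031916e-01]]
```

View pics/wrist0.png

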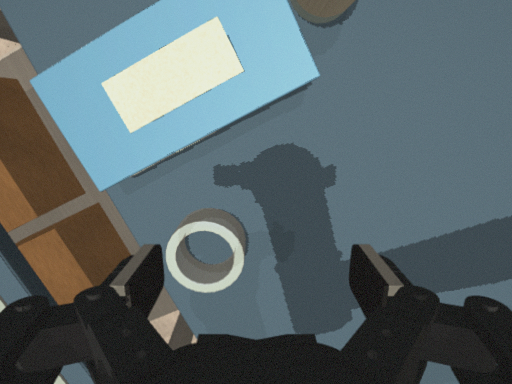

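```bash
python3 -m pendant '[[0,0,-0.04,0,0,-8.25,0.085],[0,0,-0.03,0,0,-8.25,0.085],[0,0,-0.03,0,0,-8.25,0.085],[0.015,0.04,0,0,0,0,0.085],[0.02,0.04,0,0,0,0,0.085],[0.02,0.04,0,0,0,0,0.085],[0.02,0.04,0,0,0,0,0.085],[0.02,0.04,0,0,0,0,0.085],[0.02,0.04,0,0,0,0,0.085],[0.02,0.04,0,0,0,0,0.085],[0.02,0.04,0,0,0,0,0.085],[0.02,0.04,0,0,0,0,0.085]]'; python3 -m pendant '[[0.02,0.04,0,0,0,0,0.085],[0.02,0.04,0,0,0,0,0.085],[0.02,0.04,0,0,0,0,0.085],[0.02,0.04,0,0,0,0,0.085],[0.02,0.04,0,0,0,0,0.085],[0,0,0,0,0,0,0.085],[0,0,0,0,0,0,0.085]]'
python3 - <<'E'
from h import *
st(); d=arm.get_image("wrist"); cv2.imwrite("pics/w1.png",d["image"][:,:,::-1])
E
```

```text
clock: 1.5
position: [437.1, 205.4, 356.6]
ee_rot: [1.0, -0.0, 0.0, -0.0]
contact_force: [0.8, 0.4, -0.3]
gripper_width: 84.9
grasp_force: 0.0
clock: 2.2
position: [536.7, 6.1, 355.9]
ee_rot: [1.0, -0.002, -0.0, -0.0]
contact_force: [-0.4, 1.2, -0.5]
gripper_width: 84.9
grasp_force: 0.0
t 2.2 tcp [536.7   6.1 355.9] toolx [ 1.    -0.003 -0.001] tooly [-0.003 -1.    -0.   ] z [-0.001  0.    -1.   ] w 84.9 F [-0.4  1.2 -0.5] g 0.0
```

View pics/w1.png

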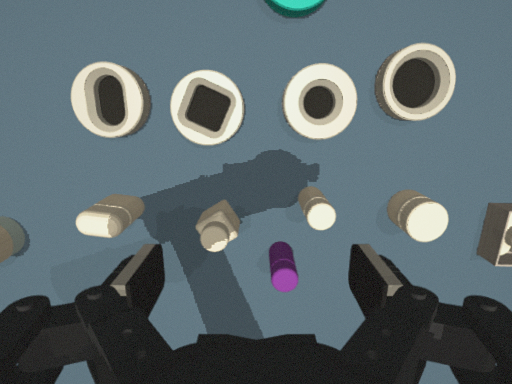

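The wrist view shows the pucks: oval (110,98), square (208,106, turned), slim (320,100), jar (415,82). Containers: oval (100,220), square (215,232), white slim (320,214), jar (424,220). Purple is at (283,270) and turquoise at (295,5).

```bash
cat > seg.py <<'E'
from h import *
def pucks(d,boxes,tag):
    im=d["image"]; g=im.min(2).astype(int); hsv=cv2.cvtColor(im,cv2.COLOR_RGB2HSV)
    out=cv2.cvtColor(im,cv2.COLOR_RGB2BGR)
    for n,(x0,y0,x1,y1),z,thr,inner in boxes:
        m=np.zeros(g.shape,np.uint8); m[y0:y1,x0:x1]=(g[y0:y1,x0:x1]>thr)*255
        cs,hi=cv2.findContours(m,cv2.RETR_CCOMP,cv2.CHAIN_APPROX_NONE)
        k=max((i for i in range(len(cs)) if hi[0][i][3]<0),key=lambda i:cv2.contourArea(cs[i]))
        def rep(c,lab):
            P=plane(d,c.reshape(-1,2),z)[:,:2].astype(np.float32)
            (cx,cy),r=cv2.minEnclosingCircle(P); e=cv2.fitEllipse(P); q=cv2.minAreaRect(P)
            mo=cv2.moments(P.reshape(-1,1,2)); ce=(mo["m10"]/mo["m00"],mo["m01"]/mo["m00"])
            print(n,lab,"circ",np.round([cx,cy,r],1),"ell",np.round(e[0]+e[1]+(e[2],),1),"rect",np.round(q[0]+q[1]+(q[2],),1),"cen",np.round(ce,1))
        rep(cs[k],"outer"); cv2.drawContours(out,cs,k,(0,0,255),1)
        if inner:
            ch=[i for i in range(len(cs)) if hi[0][i][3]==k]
            if ch:
                j=max(ch,key=lambda i:cv2.contourArea(cs[i])); rep(cs[j],"inner"); cv2.drawContours(out,cs,j,(255,0,0),1)
    cv2.imwrite(f"pics/{tag}.png",cv2.resize(out,None,fx=1.56,fy=1.56,interpolation=cv2.INTER_NEAREST))
E
python3 - <<'E'
from seg import *
d=arm.get_image("wrist"); g=d["image"].min(2)
for row,x0,x1 in((98,65,155),(106,165,250),(100,278,362),(82,370,460),(214,298,340),(220,385,450)): print(row,x0,g[row,x0:x1].tolist())
pucks(d,[("op",(60,50,155,145),34,150,1),("qp",(160,60,252,152),34,150,1),("sp",(275,55,365,145),34,150,1),("jp",(368,35,462,128),34,150,1),("oval",(60,180,155,248),98,150,0),("sq",(185,190,250,260),91,150,0),("slim",(292,180,340,235),94,150,0),("jar",(382,180,455,245),72,150,0)],"seg1")
E
```

```text
98 65 [95, 96, 98, 98, 102, 99, 142, 186, 206, 204, 207, 209, 210, 209, 210, 205, 208, 209, 208, 207, 202, 175, 149, 152, 151, 151, 154, 151, 149, 152, 123, 88, 75, 79, 78, 55, 46, 46, 47, 42, 40, 34, 39, 38, 46, 45, 47, 48, 48, 44, 43, 43, 45, 40, 44, 51, 46, 40, 50, 95, 141, 155, 188, 214, 216, 216, 217, 216, 216, 218, 215, 217, 218, 218, 218, 220, 213, 165, 148, 89, 75, 77, 81, 84, 84, 73, 72, 86, 98, 101]
106 165 [100, 98, 101, 99, 99, 124, 164, 218, 224, 224, 225, 223, 225, 226, 226, 165, 147, 150, 149, 150, 149, 151, 151, 103, 79, 58, 44, 44, 46, 43, 44, 44, 45, 45, 43, 44, 38, 48, 41, 46, 43, 49, 43, 47, 47, 49, 43, 46, 48, 45, 49, 55, 38, 42, 45, 43, 44, 43, 48, 42, 43, 43, 42, 42, 66, 115, 158, 161, 159, 161, 172, 216, 232, 234, 232, 232, 233, 223, 160, 116, 79, 79, 97, 101, 103]
100 278 [101, 99, 93, 93, 87, 84, 128, 180, 218, 229, 229, 230, 228, 228, 229, 227, 229, 229, 228, 228, 222, 187, 151, 155, 153, 134, 88, 47, 39, 44, 39, 48, 41, 42, 46, 41, 45, 42, 42, 42, 44, 47, 40, 47, 44, 46, 41, 43, 44, 41, 42, 45, 44, 40, 42, 51, 72, 81, 129, 154, 154, 153, 158, 155, 151, 156
[... 1907 characters left out ...]
 98.5   98.3   45.9] cen [ 639.7 -214.8]
jp inner circ [ 641.3 -216.    41.5] ell [ 643.6 -213.2   72.3   81.1   43.6] rect [ 644.1 -213.    72.5   79.5   49.6] cen [ 643.6 -212.9]
oval outer circ [462.9 215.7  24.4] ell [462.5 216.2  34.1  48.1 174.4] rect [462.8 218.4  43.3  31.8  82.5] cen [462.6 217.1]
sq outer circ [436.6  52.7  22.4] ell [433.   52.   12.5  43.3  37.3] rect [432.9  50.5  14.2  44.7  31.4] cen [432.6  51.8]
slim outer circ [470.1 -77.9  18.6] ell [470.3 -78.   35.5  36.1 173.4] rect [470.  -78.1  35.9  35.6  45.5] cen [470.3 -78. ]
jar outer circ [ 453.6 -230.7   29.8] ell [ 453.8 -230.9   57.6   58.    82.6] rect [ 453.9 -230.9   58.6   57.4   89.4] cen [ 453.8 -230.9]
```

View pics/seg1.png

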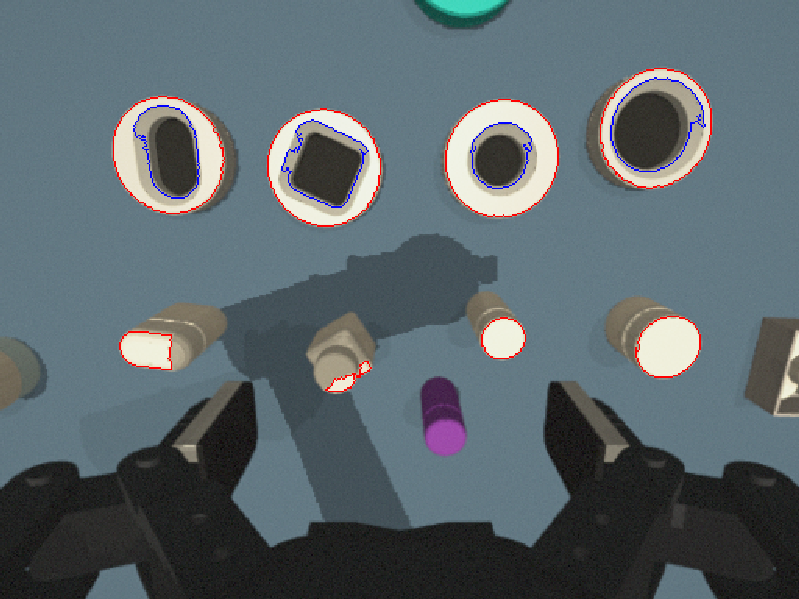

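```bash
python3 -m pendant '[[-0.017,0.021,0.039,0,0,0,0.085],[-0.017,0.021,0.039,0,0,0,0.085],[-0.017,0.021,0.039,0,0,0,0.085],[-0.016,0.021,0.039,0,0,0,0.085],[0,0,0,0,0,0,0.085],[0,0,0,0,0,0,0.085]]' | tail -4
python3 - <<'E'
from seg import *
st()
d=arm.get_image("wrist")
a=proj(d,[[613.4,-81.7,34],[470.3,-78,94],[606,73,34],[639.7,-214.8,34],[453.8,-230.9,72]]); print(a.round())
B=lambda p,r:tuple(int(max(0,v)) for v in (p[0]-r,p[1]-r,p[0]+r,p[1]+r))
pucks(d,[("sp",B(a[0],68),34,180,1),("slim",B(a[1],40),94,180,0)],"seg2")
E
```

```text
ee_rot: [1.0, 0.0, -0.0, 0.0]
contact_force: [0.4, -0.2, 0.2]
gripper_width: 84.9
grasp_force: 0.0
t 2.9 tcp [469.4 -76.2 200.4] toolx [ 1.     0.001 -0.   ] tooly [ 0.001 -1.     0.001] z [-0.    -0.001 -1.   ] w 84.9 F [ 0.4 -0.2  0.2] g 0.0
[[262.  14.]
 [258. 201.]
 [ 78.  26.]
 [425. -19.]
 [439. 212.]]
sp outer circ [613.2 -81.2  48.6] ell [604.4 -81.3  72.3  90.  179.8] rect [ 5.945e+02 -8.130e+01  5.860e+01  9.680e+01  1.000e-01] cen [592.3 -81.2]Traceback (most recent call last):
  File "<stdin>", line 6, in <module>
  File "seg.py", line 8, in pucks
    k=max((i for i in range(len(cs)) if hi[0][i][3]<0),key=lambda i:cv2.contourArea(cs[i]))
ValueError: max() iterable argument is empty
```

Run:
```python
from seg import *
d=arm.get_image("wrist"); a=proj(d,[[470.3,-78,94]])[0]; g=d["image"].min(2)
print(a); print(g[int(a[1]),210:305].tolist())
pucks(d,[("slim",(205,150,310,250),94,140,0),("slim2",(205,150,310,250),94,125,0)],"seg2")
```

```text
[258.42252682 202.64053456]
[68, 69, 71, 68, 66, 70, 64, 71, 70, 66, 71, 69, 66, 63, 63, 60, 61, 64, 55, 59, 63, 59, 64, 89, 110, 134, 140, 151, 152, 148, 150, 152, 150, 152, 150, 153, 154, 149, 151, 152, 149, 150, 152, 149, 150, 154, 154, 149, 151, 150, 148, 151, 148, 151, 149, 149, 150, 153, 152, 151, 151, 150, 150, 149, 151, 150, 152, 148, 154, 146, 143, 131, 116, 94, 68, 62, 68, 69, 68, 67, 64, 68, 66, 66, 67, 66, 64, 65, 65, 68, 73, 67, 65, 64, 68]
slim outer circ [470.1 -77.9  16.9] ell [470.1 -77.7  32.6  32.8  25.6] rect [470.5 -77.7  33.2  33.   90. ] cen [470.1 -77.7]
slim2 outer circ [470.5 -77.8  17.9] ell [470.5 -77.7  34.8  34.9 116.4] rect [470.5 -77.7  34.8  34.6  90. ] cen [470.5 -77.7]
```

View pics/seg2.png

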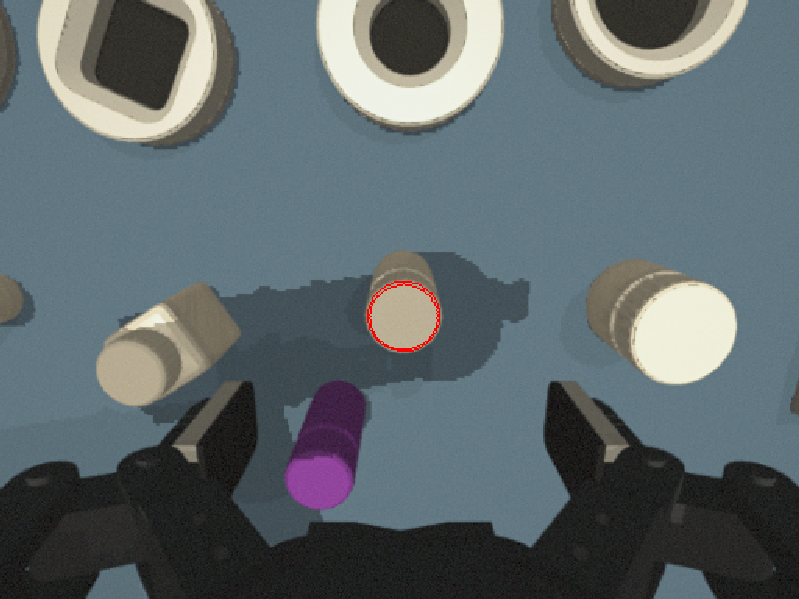

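```bash
python3 -m pendant '[[0.001,0.0016,0.035,0,0,0,0.085],[0,0,0.035,0,0,0,0.085],[0,0,0.035,0,0,0,0.085],[0,0,0.02,0,0,0,0.085],[0,0,0.0074,0,0,0,0.085],[0,0,0,0,0,0,0.02],[0,0,0,0,0,0,0.02],[0,0,0,0,0,0,0.02],[0,0,0,0,0,0,0.02],[0,0,0,0,0,0,0.02],[0,0,0,0,0,0,0.02],[0,0,0,0,0,0,0.02]]'
```

```text
clock: 4.2
position: [471.8, -78.1, 69.5]
ee_rot: [1.0, -0.0, 0.002, -0.0]
contact_force: [-0.3, 2.1, 6.2]
gripper_width: 36.8
grasp_force: 59.5
```

```bash
python3 -m pendant '[[0,0,-0.02,0,0,0,0.02],[0,0,-0.03,0,0,0,0.02],[0.02,0,-0.01,0,0,0,0.02],[0.035,0.002,0,0,0,0,0.02],[0.04,0.0016,0,0,0,0,0.02],[0.033,0,0,0,0,0,0.02],[0.015,0,0,0,0,0,0.02],[0,0,0,0,0,0,0.02],[0,0,0,0,0,0,0.02]]'
python3 - <<'E'
from seg import *
st()
d=arm.get_image("wrist"); cv2.imwrite("pics/w3.png",d["image"][:,:,::-1])
print(proj(d,[[613.3,-81.4,34]]))
E
```

```text
clock: 5.1
position: [612.7, -82.2, 127.5]
ee_rot: [1.0, -0.001, -0.001, -0.0]
contact_force: [-0.4, 0.2, -1.3]
gripper_width: 36.9
grasp_force: 60.0
t 5.1 tcp [612.7 -82.2 127.5] toolx [ 1.    -0.001 -0.002] tooly [-0.001 -1.    -0.   ] z [-0.002  0.    -1.   ] w 36.9 F [-0.4  0.2 -1.3] g 60.0
[[254.49544004 206.43783617]]
```

View pics/w3.png

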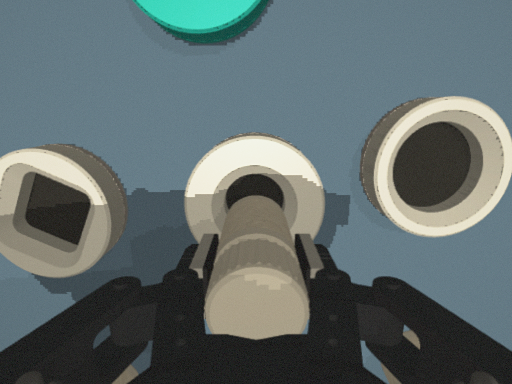

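The held slim bottle (257,215) is centred laterally over its grey puck (255,205).

```bash
python3 -m pendant '[[0,0,0.02,0,0,0,0.02],[0,0,0.015,0,0,0,0.02],[0,0,0.008,0,0,0,0.02],[0,0,0.004,0,0,0,0.02],[0,0,0.0015,0,0,0,0.02],[0,0,0,0,0,0,0.02]]'
```

```text
clock: 5.75
position: [613.7, -82.1, 80.0]
ee_rot: [1.0, -0.0, 0.0, 0.0]
contact_force: [-0.5, -0.3, -1.1]
gripper_width: 36.8
grasp_force: 60.0
```

```bash
python3 -m pendant '[[0,0,0.001,0,0,0,0.02],[0,0,0.001,0,0,0,0.02],[0,0,0,0,0,0,0.02]]'
```

```text
clock: 6.05
position: [614.2, -82.1, 79.5]
ee_rot: [1.0, -0.0, 0.001, 0.0]
contact_force: [-2.9, 2.1, 7.1]
gripper_width: 36.9
grasp_force: 60.5
```

```bash
python3 -m pendant '[[0,0,0,0,0,0,0.085],[0,0,0,0,0,0,0.085],[0,0,0,0,0,0,0.085],[0,0,0,0,0,0,0.085],[0,0,-0.03,0,0,0,0.085],[0,0,-0.05,0,0,0,0.085],[-0.02,0.02,-0.04,0,0,0,0.085],[-0.035,0.033,0,0,0,0,0.085],[-0.035,0.033,0,0,0,0,0.085],[-0.035,0.033,0,0,0,0,0.085],[-0.035,0.031,0,0,0,0,0.085],[0,0,0,0,0,0,0.085]]'; python3 -m pendant '[[0,0,0,0,0,0,0.085]]' >/dev/null
python3 - <<'E'
from seg import *
st()
d=arm.get_image("wrist"); 
a=proj(d,[[639.7,-214.8,34],[453.8,-230.9,72],[613.3,-81.4,34],[613.3,-81.4,104]]);print(a.round())
g=d["image"].min(2); r=int(a[1][1]); print(g[r,200:310].tolist())
pucks(d,[("jar",(200,max(0,r-55),315,r+55),72,125,0),("slim",tuple(int(max(0,v)) for v in (a[3][0]-40,a[3][1]-40,a[3][0]+40,a[3][1]+28)),104,190,0)],"seg4")
E
```

```text
clock: 7.25
position: [449.2, -234.1, 197.4]
ee_rot: [1.0, -0.003, -0.001, -0.0]
contact_force: [-0.5, 0.1, -0.3]
gripper_width: 85.2
grasp_force: 0.0
t 7.35 tcp [ 452.9 -232.7  197.7] toolx [ 1.    -0.003  0.001] tooly [-0.003 -1.     0.   ] z [ 0.001 -0.    -1.   ] w 84.9 F [ 0.5  0.2 -0.2] g 0.0
[[232. -46.]
 [253. 194.]
 [ 70.  -5.]
 [  6. -43.]]
[72, 70, 69, 68, 79, 70, 70, 75, 75, 74, 72, 69, 65, 68, 63, 67, 101, 132, 141, 156, 160, 159, 158, 160, 161, 159, 157, 162, 160, 160, 161, 157, 160, 159, 156, 160, 157, 161, 158, 162, 159, 158, 153, 160, 160, 157, 160, 158, 161, 159, 158, 155, 160, 158, 162, 160, 160, 160, 159, 160, 161, 159, 161, 159, 161, 159, 160, 162, 162, 160, 160, 160, 159, 162, 161, 162, 160, 157, 159, 157, 159, 161, 158, 158, 160, 164, 155, 149, 136, 113, 73, 68, 70, 72, 72, 71, 73, 69, 76, 73, 74, 74, 68, 74, 70, 74, 69, 71, 72, 69]
jar outer circ [ 454.4 -230.4   29.4] ell [ 454.4 -230.4   57.1   58.    92.6] rect [ 454.6 -230.3   57.5   57.7   89.8] cen [ 454.4 -230.4]Traceback (most recent call last):
  File "<stdin>", line 6, in <module>
  File "seg.py", line 8, in pucks
    k=max((i for i in range(len(cs)) if hi[0][i][3]<0),key=lambda i:cv2.contourArea(cs[i]))
ValueError: max() iterable argument is empty
```

```bash
python3 -m pendant '[[0.001,-0.0012,0.035,0,0,0,0.085],[0,0,0.035,0,0,0,0.085],[0,0,0.035,0,0,0,0.085],[0,0,0.025,0,0,0,0.085],[0,0,0.0085,0,0,0,0.085],[0,0,0,0,0,0,0.085],[0,0,0,0,0,0,0.04],[0,0,0,0,0,0,0.04],[0,0,0,0,0,0,0.04],[0,0,0,0,0,0,0.04],[0,0,0,0,0,0,0.04]]'
```

```text
clock: 8.5
position: [456.1, -231.0, 60.7]
ee_rot: [1.0, -0.0, 0.002, 0.0]
contact_force: [-0.2, 2.7, 6.2]
gripper_width: 58.7
grasp_force: 64.5
```

```bash
python3 -m pendant '[[0,0,-0.02,0,0,0,0.04],[0,0,-0.03,0,0,0,0.04],[0.02,-0.002,-0.01,0,0,0,0.04],[0.04,-0.004,0,0,0,0,0.04],[0.04,-0.004,0,0,0,0,0.04],[0.04,-0.004,0,0,0,0,0.04],[0.033,-0.002,0,0,0,0,0.04],[0.0125,0,0,0,0,0,0.04],[0,0,0,0,0,0,0.04],[0,0,0,0,0,0,0.04]]'
python3 - <<'E'
from seg import *
st()
d=arm.get_image("wrist"); cv2.imwrite("pics/w5.png",d["image"][:,:,::-1])
print(proj(d,[[639.7,-214.8,34],[639.7,-214.8,60],[639.7,-214.8,132]]))
E
```

```text
clock: 9.5
position: [638.9, -214.8, 118.1]
ee_rot: [1.0, -0.001, -0.001, -0.0]
contact_force: [0.1, -0.0, -3.2]
gripper_width: 58.5
grasp_force: 64.9
t 9.5 tcp [ 638.9 -214.8  118.1] toolx [ 1.    -0.001 -0.002] tooly [-0.001 -1.    -0.001] z [-0.002  0.001 -1.   ] w 58.5 F [ 0.1 -0.  -3.2] g 64.9
[[255.66217894 210.17086415]
 [255.61990532 223.73186633]
 [255.41210604 290.73645446]]
```

View pics/w5.png

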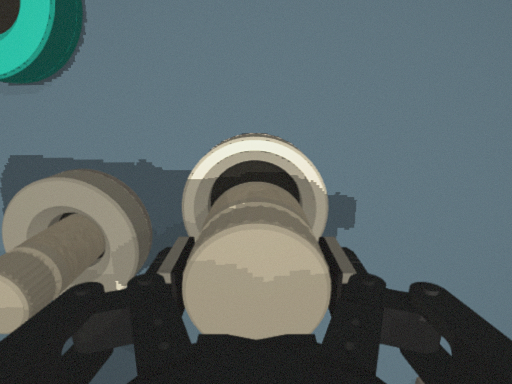

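The jar is held centred (257,285) over its puck (255,205). On the left the slim bottle stands in its puck.

```bash
python3 -m pendant '[[0,0,0.02,0,0,0,0.04],[0,0,0.015,0,0,0,0.04],[0,0,0.008,0,0,0,0.04],[0,0,0.004,0,0,0,0.04],[0,0,0.0015,0,0,0,0.04],[0,0,0.001,0,0,0,0.04],[0,0,0.001,0,0,0,0.04],[0,0,0,0,0,0,0.04]]'
```

```text
clock: 10.35
position: [639.3, -215.0, 70.9]
ee_rot: [1.0, -0.0, -0.001, 0.0]
contact_force: [-5.3, 1.8, 8.1]
gripper_width: 58.9
grasp_force: 65.5
```

```bash
python3 -m pendant '[[0,0,0,0,0,0,0.085],[0,0,0,0,0,0,0.085],[0,0,0,0,0,0,0.085],[0,0,0,0,0,0,0.085],[0,0,-0.03,0,0,0,0.085],[0,0,-0.045,0,0,0,0.085],[-0.01,-0.015,-0.045,0,0,0,0.085],[-0.018,-0.04,-0.04,0,0,0,0.085],[-0.018,-0.04,-0.03,0,0,0,0.085],[-0.018,-0.04,0,0,0,0,0.085],[-0.018,-0.04,0,0,0,0,0.085],[-0.018,-0.04,0,0,0,0,0.085]]'; python3 -m pendant '[[-0.02,-0.045,0,0,0,0,0.085],[-0.02,-0.045,0,0,0,0,0.085],[0,-0.04,0,0,0,0,0.085],[0,0,0,0,0,0,0.085],[0,0,0,0,0,0,0.085]]' >/dev/null
python3 - <<'E'
from seg import *
st()
d=arm.get_image("wrist"); cv2.imwrite("pics/w6.png",cv2.resize(d["image"][:,:,::-1],None,fx=1.56,fy=1.56,interpolation=cv2.INTER_CUBIC))
np.savez("pics/w6.npz",**d)
a=proj(d,[[618,209.4,34],[606,73,34]]);print(a.round())
B=lambda p,r:tuple(int(max(0,v)) for v in (p[0]-r,p[1]-r,p[0]+r,p[1]+r))
pucks(d,[("op",B(a[0],62),34,190,1),("qp",B(a[1],62),34,190,1)],"seg6")
E
```

```text
clock: 11.55
position: [543.2, -7.2, 250.7]
ee_rot: [1.0, -0.001, 0.001, -0.0]
contact_force: [-0.6, 1.0, 0.2]
gripper_width: 84.9
grasp_force: 0.0
t 12.05 tcp [504.  122.4 250.3] toolx [1.    0.001 0.   ] tooly [ 0.001 -1.     0.   ] z [ 0. -0. -1.] w 84.6 F [ 1.  -0.6  0.1] g 0.0
[[169.  61.]
 [305.  74.]]
op outer circ [617.7 209.6  48.5] ell [617.8 209.7  95.7  95.9  84.4] rect [618.  209.7  96.   95.8  43.6] cen [617.8 209.7]
op inner circ [617.8 210.   43.3] ell [617.8 209.9  61.4  88.9  91.1] rect [617.8 210.   86.2  59.1   1. ] cen [617.8 209.9]
qp outer circ [605.8  73.   48.5] ell [605.9  72.9  95.8  96.  160.9] rect [6.063e+02 7.280e+01 9.570e+01 9.640e+01 2.000e-01] cen [605.9  72.9]
qp inner circ [605.6  72.6  42.7] ell [605.8  72.6  77.9  78.2  58. ] rect [605.7  72.9  70.9  70.8  65.2] cen [605.7  72.6]
```

View pics/w6.png

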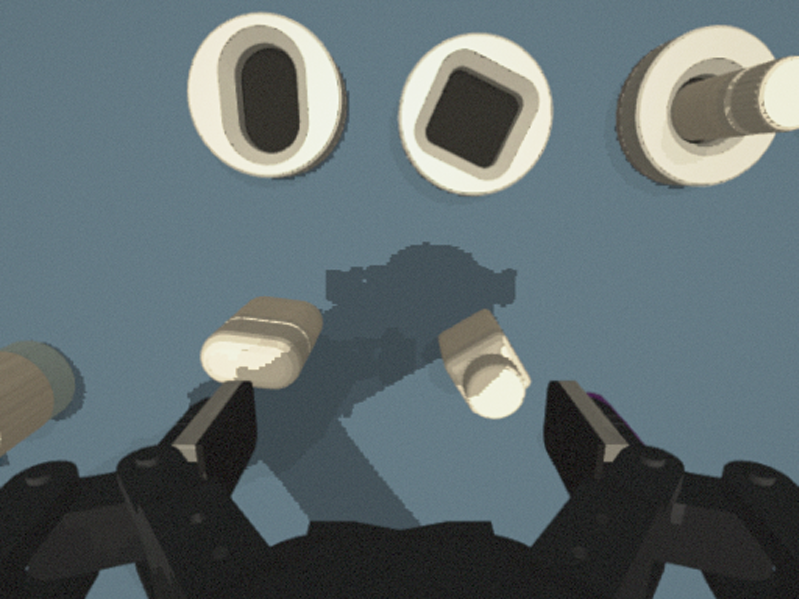

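The wrist view shows the oval pocket at (270,97), long along world x, the square pocket at (475,117) turned, and the slim bottle seated at the right. The oval stick (260,345) lies long along y, and the square bottle is at (490,365).

Run:
```python
from seg import *
d=dict(np.load("pics/w6.npz")); im=d["image"]
m=((im[:,:,0].astype(int)-im[:,:,2])>-5).astype(np.uint8)*255
m=cv2.medianBlur(m,3); m[250:]=0
big=cv2.resize(im[185:275,125:345,::-1],None,fx=3.6,fy=3.6,interpolation=cv2.INTER_CUBIC)
for (x0,y0,x1,y1) in((125,185,210,255),(275,190,345,272)):
    mm=np.zeros_like(m); mm[y0:y1,x0:x1]=((im[y0:y1,x0:x1,0].astype(int)-im[y0:y1,x0:x1,2])>-5)*255; mm=cv2.medianBlur(mm,3)
    c=max(cv2.findContours(mm,0,cv2.CHAIN_APPROX_NONE)[0],key=cv2.contourArea)
    print(cv2.approxPolyDP(c,1.5,True)[:,0].tolist())
    cv2.drawContours(big,[((c-[125,185])*3.6).astype(int)],0,(0,0,255),1)
for i in range(125,345,20): cv2.putText(big,str(i),(int((i-125)*3.6),10),0,.4,(0,255,0),1)
for i in range(185,275,10): cv2.putText(big,str(i),(0,int((i-185)*3.6)),0,.4,(0,255,0),1)
cv2.imwrite("pics/crop6.png",big)
```

```text
[[205, 200], [200, 195], [190, 192], [165, 190], [159, 193], [133, 216], [129, 222], [128, 230], [130, 236], [141, 245], [136, 254], [161, 254], [163, 248], [178, 249], [187, 245], [206, 210]]
[[309, 198], [281, 215], [281, 221], [285, 235], [300, 260], [310, 267], [319, 268], [333, 260], [336, 249], [339, 246], [339, 241], [315, 201]]
```

View pics/crop6.png

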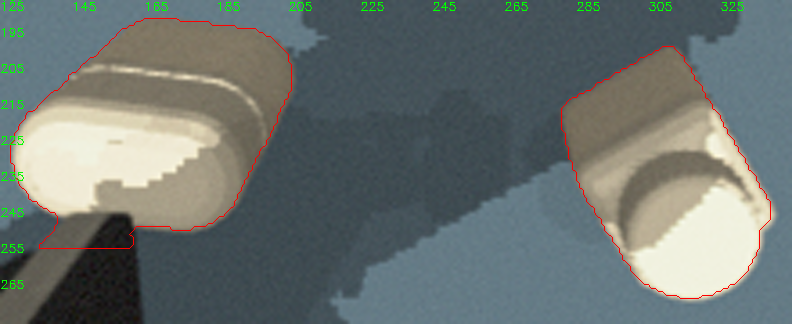

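The crop outlines the whole square bottle, with its base edge from (281,215) to (309,198), and the oval stick, with its far base edge from (165,190) to (190,192). A finger touches the oval's mask at the bottom left.

Run:
```python
from seg import *
d=dict(np.load("pics/w6.npz")); im=d["image"]; cam=d["xyz"][:2]
def line(P):
    vx,vy,x,y=cv2.fitLine(P.astype(np.float32),cv2.DIST_L2,0,.01,.01).ravel(); return np.array([x,y]),np.degrees(np.arctan2(vy,vx))
for n,(x0,y0,x1,y1),(bx0,bx1),by,ymax,(su,sv,r),top in(("oval",(125,185,210,255),(168,187),197,243,(14,0,17),[(152.8,203.9),(180.5,206.7)]),("sq",(275,190,345,272),(286,304),214,270,(18,18,5),[(287.8,230.8),(322.2,214.2)])):
    mm=np.zeros(im.shape[:2],np.uint8); mm[y0:y1,x0:x1]=((im[y0:y1,x0:x1,0].astype(int)-im[y0:y1,x0:x1,2])>-5)*255; mm=cv2.medianBlur(mm,3)
    c=max(cv2.findContours(mm,0,cv2.CHAIN_APPROX_NONE)[0],key=cv2.contourArea)[:,0]; c=c[c[:,1]<ymax]
    e=c[(c[:,0]>=bx0)&(c[:,0]<=bx1)&(c[:,1]<by)]
    p,ang=line(plane(d,e,0)[:,:2]); tz=66 if n=="sq" else 70
    t=plane(d,top,tz)[:,:2]; print(n,"base edge",p.round(1),ang.round(1),"top edge",t.round(1).tolist(),np.degrees(np.arctan2(*(t[1]-t[0])[::-1])).round(1))
    v=ray(d,c)[:,:2]; az=np.unwrap(np.arctan2(v[:,1],v[:,0])%(2*np.pi)); print(" az",np.degrees(np.sort(az)[[0,2,-3,-1]]).round(2),c[az.argmin()],c[az.argmax()])
    for yaw in (ang,ang-3,ang+3):
        u=np.array([np.cos(np.radians(yaw)),np.sin(np.radians(yaw))]); w=np.array([-u[1],u[0]])
        A=[];b=[]
        for a,s in((np.sort(az)[1],1),(np.sort(az)[-2],-1)):
            N=s*np.array([-np.sin(a),np.cos(a)])   # points inward
            A.append(N); b.append(N@cam+su*abs(N@u)+sv*abs(N@w)+r)
        N=w*np.sign(w@(cam-p))*-1; A.append(N); b.append(N@p+sv+r)
        s=np.linalg.lstsq(np.array(A),np.array(b),rcond=None)[0]; print(" yaw",yaw.round(1),"c",s.round(1),"res",(np.array(A)@s-b).round(1))
a=plane(d,[[315,255]],91); print("sqcap approx",a)
```

```text
oval base edge [475.3 217.7] 83.1 top edge [[480.0, 225.4], [477.1, 197.7]] -96.0
 az [129.82 129.9  153.13 153.15] [145 205] [202 219]
 yaw 83.1 c [458.1 214.3] res [ 0.9  0.7 -0.4]
 yaw 80.1 c [457.7 214.5] res [ 0.6  0.4 -0.2]
 yaw 86.1 c [458.5 214. ] res [ 1.2  0.9 -0.5]
sq base edge [455.9  73.9] -58.1 top edge [[449.7, 89.1], [467.8, 54.4]] -62.4
 az [193.16 193.26 213.7  213.78] [281 221] [317 204]
 yaw -58.1 c [436.8  61.4] res [ 0.7  0.6 -0.2]
 yaw -61.1 c [436.4  62.1] res [ 0.5  0.5 -0.2]
 yaw -55.1 c [437.   61.1] res [ 0.5  0.4 -0.2]
sqcap approx [[434.4107133   64.55261571  91.        ]]
```

Run:
```python
from seg import *
d=dict(np.load("pics/w6.npz")); im=d["image"]
# cap lower-right rim of square bottle: bright mask, outer arc; circle fit at z=91 r=19
g=im.min(2); m=np.zeros(g.shape,np.uint8); m[225:272,290:345]=(g[225:272,290:345]>130)*255
c=max(cv2.findContours(m,0,cv2.CHAIN_APPROX_NONE)[0],key=cv2.contourArea)[:,0]
c=c[(c[:,1]>250)]
P=plane(d,c,91)[:,:2]
from scipy.optimize import least_squares
for ro in(18,18.5,19):
    s=least_squares(lambda q:np.hypot(*(P-q).T)-ro,[436,60]); print(ro,s.x.round(1),np.abs(s.fun).mean().round(2),len(P))
# oval cap silhouette checks: predicted outline of oval at z 0
for cx,cy,yaw in((458,214.3,83),):
    u=np.array([np.cos(np.radians(yaw)),np.sin(np.radians(yaw))])
    print(proj(d,[[cx,cy,98],[*(np.array([cx,cy])+31*u),70],[*(np.array([cx,cy])-31*u),70],[cx,cy,0]]).round())
```

```text
18 [438.2  63. ] 0.72 62
18.5 [438.8  62.9] 0.59 62
19 [439.4  62.8] 0.54 62
[[157. 235.]
 [135. 221.]
 [196. 228.]
 [181. 204.]]
```

```bash
python3 -m pendant '[[-0.022,0.02,0.02,0,0,0,0.085],[-0.022,0.02,0.02,0,0,0,0.085],[-0.022,0.02,0,0,0,0,0.085],[0,0,0,0,0,-7.5,0.085],[0,0,0,0,0,-7.5,0.085],[0,0,0,0,0,-7.5,0.085],[0,0,0,0,0,-7.5,0.085],[0,0,0,0,0,0,0.085],[0,0,0,0,0,0,0.085]]'
cat >> h.py <<'E'
def goto(x,y,yawy=None):
    P=[];s=None
    for i in range(5): arm.get_image("wrist"); s=arm.read_state(); P.append(s["position"])
    p=np.mean(P,0); m=R.from_quat(s["ee_rot"]).as_matrix(); 
    print("t",round(s["clock"],2),"mean tcp",p.round(1),"std",np.std(P,0).round(1),"tool y ang",np.degrees(np.arctan2(m[1,1],m[0,1])).round(1),"shift tool mm",(m.T@np.array([x-p[0],y-p[1],0])).round(1),"j",s["joints"].round(2))
E
python3 - <<'E'
from seg import *
goto(437.5,62.3)
d=arm.get_image("wrist"); im=d["image"].copy()
sq=[np.array([437.5,62.3,66])+np.r_[R.from_euler('z',30,degrees=True).apply([a,b,0])[:2],0] for a,b in((23,23),(-23,23),(-23,-23),(23,-23))]
cap=[[437.5+19*np.cos(t),62.3+19*np.sin(t),91] for t in np.linspace(0,6.28,40)]
for z,P,col in((0,sq,(255,0,0)),(0,cap,(0,255,0))): cv2.polylines(im,[proj(d,P).round().astype(int)],True,col,1)
for p in proj(d,[[437.5,62.3,66],[437.5,62.3,0]]): print(p)
cv2.imwrite("pics/w7.png",cv2.resize(im[100:340,120:420,::-1],None,fx=2.4,fy=2.4,interpolation=cv2.INTER_CUBIC))
E
```

```text
clock: 13.0
position: [438.1, 60.7, 210.3]
ee_rot: [0.967, 0.256, -0.0, 0.0]
contact_force: [0.0, -0.1, 0.2]
gripper_width: 85.1
grasp_force: 0.0
t 13.25 mean tcp [438.1  61.2 210.3] std [0.  0.2 0. ] tool y ang -60.1 shift tool mm [ 0.  -1.3  0. ] j [ 0.51  0.11 -0.49 -0.   -0.97  1.58]
[254.40511634 189.3928263 ]
[254.65267805 174.06306927]
```

View pics/w7.png

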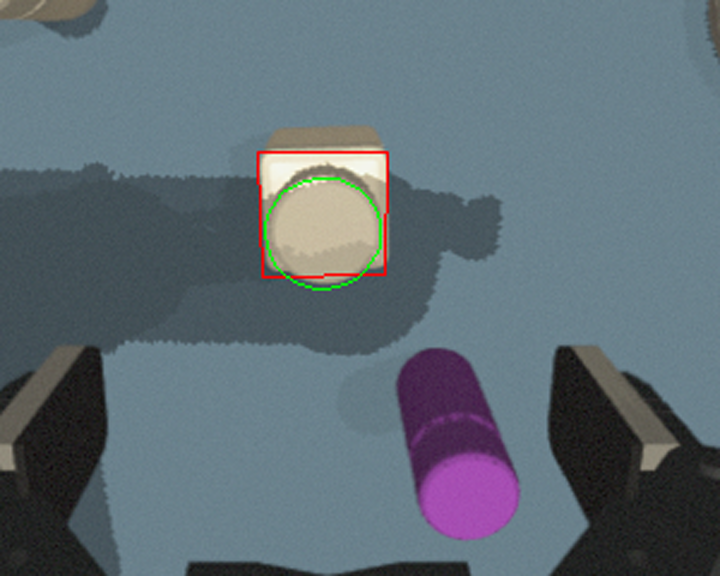

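The predicted outlines, red body top and green cap, sit on the square bottle, so its pose is right. Purple stays clear.

```bash
python3 -m pendant '[[0.0005,-0.0013,0.038,0,0,0,0.085],[0,0,0.038,0,0,0,0.085],[0,0,0.038,0,0,0,0.085],[0,0,0.028,0,0,0,0.085],[0,0,0.0103,0,0,0,0.085],[0,0,0,0,0,0,0.085],[0,0,0,0,0,0,0.03],[0,0,0,0,0,0,0.03],[0,0,0,0,0,0,0.03],[0,0,0,0,0,0,0.03],[0,0,0,0,0,0,0.03],[0,0,0,0,0,0,0.03]]'
```

```text
clock: 14.5
position: [438.9, 63.4, 59.6]
ee_rot: [0.966, 0.259, 0.002, -0.0]
contact_force: [-1.1, -0.6, 6.6]
gripper_width: 45.4
grasp_force: 61.5
```

```bash
python3 -m pendant '[[0,0,-0.02,0,0,0,0.03],[0,0,-0.03,0,0,0,0.03],[0,0,-0.012,0,0,-7,0.03],[0,0,0,0,0,-7,0.03],[0,0,0,0,0,-7,0.03],[0,0,0,0,0,-7,0.03],[0,0,0,0,0,-7,0.03],[0.0155,0.029,0,0,0,0,0.03],[0.0155,0.029,0,0,0,0,0.03],[0.0155,0.029,0,0,0,0,0.03],[0.0155,0.029,0,0,0,0,0.03],[0.0155,0.029,0,0,0,0,0.03]]'; python3 -m pendant '[[0,0,0,0,0,0,0.03],[0,0,0,0,0,0,0.03]]'>/dev/null
python3 - <<'E'
from seg import *
goto(605.8,72.8); d=arm.get_image("wrist"); im=d["image"].copy()
o=[np.array([605.8,72.8,34])+np.r_[R.from_euler('z',65.2,degrees=True).apply([a,b,0])[:2],0] for a,b in((34.5,34.5),(-34.5,34.5),(-34.5,-34.5),(34.5,-34.5))]
cv2.polylines(im,[proj(d,o).round().astype(int)],True,(255,0,0),1)
cv2.imwrite("pics/w8.png",cv2.resize(im[80:384,100:420,::-1],None,fx=1.9,fy=1.9,interpolation=cv2.INTER_CUBIC))
E
```

```text
clock: 15.7
position: [603.0, 71.7, 120.4]
ee_rot: [0.844, 0.537, 0.0, -0.0]
contact_force: [-0.5, 0.3, -1.6]
gripper_width: 45.3
grasp_force: 61.6
t 16.15 mean tcp [601.   71.6 120.1] std [0.1 0.1 0.3] tool y ang -25.0 shift tool mm [ 3.1  3.9 -0. ] j [ 0.39  0.48 -0.22 -0.   -0.88  2.32]
```

View pics/w8.png

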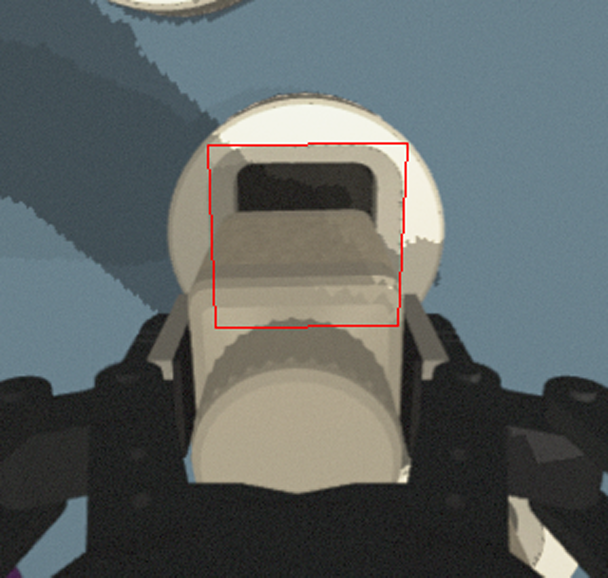

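The drawn mouth fits the pocket and the held bottle is square to it. It needs +2.8 mm in tool x and +3.9 mm in tool y.

```bash
python3 -m pendant '[[0.0028,0.0039,0,0,0,0,0.03],[0,0,0.015,0,0,0,0.03],[0,0,0.01,0,0,0,0.03],[0,0,0,0,0,0,0.03],[0,0,0,0,0,0,0.03]]'
python3 - <<'E'
from seg import *
goto(605.8,72.8)
E
python3 -m pendant '[[0,0,0.01,0,0,0,0.03],[0,0,0.008,0,0,0,0.03],[0,0,0.004,0,0,0,0.03],[0,0,0.001,0,0,0,0.03],[0,0,0,0,0,0,0.03]]'
```

```text
clock: 16.7
position: [606.8, 72.6, 94.8]
ee_rot: [0.844, 0.537, -0.0, 0.0]
contact_force: [-0.3, 0.1, -1.4]
gripper_width: 45.2
grasp_force: 61.8
t 16.95 mean tcp [607.1  72.7  95.5] std [0.  0.  0.1] tool y ang -25.0 shift tool mm [-0.5 -1.2 -0. ] j [ 0.38  0.51 -0.22  0.   -0.83  2.32]
clock: 17.45
position: [606.7, 72.6, 71.6]
ee_rot: [0.844, 0.537, -0.0, -0.0]
contact_force: [0.2, 0.2, -0.5]
gripper_width: 45.5
grasp_force: 61.8
```

Correct the 1 mm in y, then lower the last 2 to 3 mm.

```bash
python3 -m pendant '[[0,-0.001,0.001,0,0,0,0.03],[0,0,0.001,0,0,0,0.03],[0,0,0.0005,0,0,0,0.03],[0,0,0,0,0,0,0.03]]'
```

```text
clock: 17.85
position: [605.9, 73.1, 69.8]
ee_rot: [0.844, 0.537, 0.0, 0.0]
contact_force: [0.2, -0.0, -0.8]
gripper_width: 45.6
grasp_force: 62.1
```

```bash
python3 -m pendant '[[0,0,0.001,0,0,0,0.03],[0,0,0,0,0,0,0.03]]'
```

```text
clock: 18.05
position: [605.9, 73.1, 69.7]
ee_rot: [0.843, 0.537, 0.0, 0.0]
contact_force: [-1.0, 0.0, 4.8]
gripper_width: 45.3
grasp_force: 62.7
```

```bash
python3 -m pendant '[[0,0,0,0,0,0,0.085],[0,0,0,0,0,0,0.085],[0,0,0,0,0,0,0.085],[0,0,0,0,0,0,0.085],[0,0,-0.03,0,0,0,0.085],[0,0,-0.045,0,0,0,0.085],[0,0,-0.045,0,0,0,0.085],[0.011,-0.0323,-0.03,0,0,0,0.085],[0.011,-0.0323,0,0,0,0,0.085],[0.011,-0.0323,0,0,0,0,0.085],[0.011,-0.0323,0,0,0,0,0.085],[0.011,-0.0323,0,0,0,0,0.085]]'; python3 -m pendant '[[0.011,-0.0323,0,0,0,0,0.085],[0,0,0,0,0,-6,0.085],[0,0,0,0,0,-6,0.085],[0,0,0,0,0,-6,0.085],[0,0,0,0,0,0,0.085],[0,0,0,0,0,0,0.085]]'>/dev/null
python3 - <<'E'
from seg import *
goto(458,214.3); d=arm.get_image("wrist"); im=d["image"].copy()
yaw=83
def ov(z):
    t=np.linspace(0,2*np.pi,60); x=17*np.cos(t)+14*np.sign(np.cos(t)); y=17*np.sin(t)
    q=R.from_euler('z',yaw,degrees=True).apply(np.c_[x,y,0*x]); return q+[458,214.3,z]
for z,c in((0,(255,0,0)),(70,(0,255,0))): cv2.polylines(im,[proj(d,ov(z)).round().astype(int)],True,c,1)
cv2.imwrite("pics/w9.png",cv2.resize(im[80:340,100:420,::-1],None,fx=2.3,fy=2.3,interpolation=cv2.INTER_CUBIC))
E
```

```text
clock: 19.25
position: [481.8, 192.0, 218.6]
ee_rot: [0.844, 0.537, 0.0, -0.0]
contact_force: [0.9, 0.3, 1.0]
gripper_width: 84.9
grasp_force: 0.0
t 20.1 mean tcp [458.3 214.8 218.5] std [0. 0. 0.] tool y ang -7.1 shift tool mm [-0.5 -0.2  0. ] j [ 0.76  0.22 -0.34 -0.   -1.02  2.26]
```

View pics/w9.png

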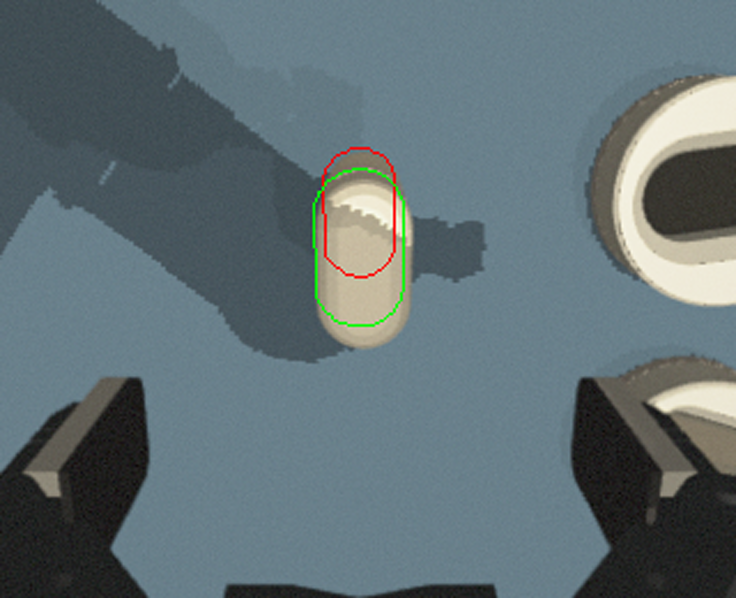

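The base outline (red) matches the oval stick's visible base, and the long axis is along tool x. The cap sits about 1 mm to the right (364 against 360 in the crop).

```bash
python3 -m pendant '[[-0.0005,0.001,0.038,0,0,0,0.085],[0,0,0.038,0,0,0,0.085],[0,0,0.038,0,0,0,0.085],[0,0,0.023,0,0,0,0.085],[0,0,0.0105,0,0,0,0.085],[0,0,0,0,0,0,0.085],[0,0,0,0,0,0,0.02],[0,0,0,0,0,0,0.02],[0,0,0,0,0,0,0.02],[0,0,0,0,0,0,0.02],[0,0,0,0,0,0,0.02],[0,0,0,0,0,0,0.02]]'; python3 -m pendant '[[0,0,0,0,0,0,0.02]]'
python3 - <<'E'
from h import *
goto(458,214.3)
E
```

```text
clock: 21.35
position: [459.8, 214.8, 72.3]
ee_rot: [0.749, 0.662, 0.001, 0.0]
contact_force: [-1.2, 0.6, 7.2]
gripper_width: 33.2
grasp_force: 60.5
clock: 21.45
position: [459.8, 214.9, 72.2]
ee_rot: [0.749, 0.662, 0.001, 0.0]
contact_force: [-1.7, -0.1, 6.8]
gripper_width: 33.3
grasp_force: 60.5
t 21.7 mean tcp [459.8 214.9  72.2] std [0. 0. 0.] tool y ang -7.0 shift tool mm [-0.8 -1.8 -0. ] j [ 0.76  0.41 -0.51  0.   -0.65  2.26]
```

```bash
python3 -m pendant '[[0,0,-0.03,0,0,0,0.02],[0,0,-0.032,0,0,8.2,0.02],[0,0,0,0,0,8.2,0.02],[0,0,0,0,0,8.2,0.02],[0,0,0,0,0,8.2,0.02],[0,0,0,0,0,8.2,0.02],[0,0,0,0,0,8.2,0.02],[0,0,0,0,0,8.2,0.02],[0,0,0,0,0,8.2,0.02],[0,0,0,0,0,8.2,0.02],[0,0,0,0,0,8.2,0.02],[0.03,0.001,0,0,0,0,0.02]]'; python3 -m pendant '[[0.035,0.002,0,0,0,0,0.02],[0.035,0.002,0,0,0,0,0.02],[0.035,0.002,0,0,0,0,0.02],[0.022,0.001,0,0,0,0,0.02],[0,0,0,0,0,0,0.02],[0,0,0,0,0,0,0.02]]'
python3 - <<'E'
from seg import *
goto(617.8,209.7); d=arm.get_image("wrist"); im=d["image"].copy()
t=np.linspace(0,2*np.pi,60); P=np.c_[28.5*np.cos(t)+14*np.sign(np.cos(t)),28.5*np.sin(t),0*t]
P=R.from_euler('z',1,degrees=True).apply(P)+[617.8,209.7,34]
cv2.polylines(im,[proj(d,P).round().astype(int)],True,(255,0,0),1)
cv2.imwrite("pics/w10.png",cv2.resize(im[80:384,100:420,::-1],None,fx=1.9,fy=1.9,interpolation=cv2.INTER_CUBIC))
E
```

```text
clock: 22.9
position: [486.2, 212.8, 132.5]
ee_rot: [1.0, 0.008, -0.002, 0.001]
contact_force: [-0.0, 0.9, -2.5]
gripper_width: 33.1
grasp_force: 59.9
clock: 23.5
position: [615.6, 208.4, 131.8]
ee_rot: [1.0, 0.008, -0.001, 0.0]
contact_force: [0.2, -0.5, -1.9]
gripper_width: 33.7
grasp_force: 59.9
t 23.75 mean tcp [615.2 208.8 132.8] std [0.1 0.2 0.4] tool y ang -89.0 shift tool mm [ 2.6 -0.8 -0. ] j [ 0.58  0.53 -0.08 -0.   -0.96  1.01]
```

View pics/w10.png

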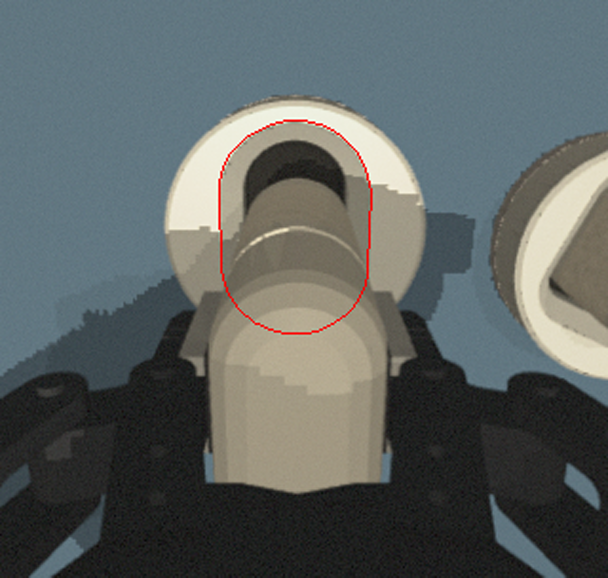

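The oval stick (300,260) is centred over and aligned with its pocket.

```bash
python3 -m pendant '[[0.0031,-0.0008,0,0,0,0,0.02],[0,0,0.015,0,0,0,0.02],[0,0,0.01,0,0,0,0.02],[0,0,0,0,0,0,0.02],[0,0,0,0,0,0,0.02]]'
python3 - <<'E'
from seg import *
goto(618.4,209.7)
E
python3 -m pendant '[[0,0,0.01,0,0,0,0.02],[0,0,0.008,0,0,0,0.02],[0,0,0.004,0,0,0,0.02],[0,0,0.0015,0,0,0,0.02],[0,0,0,0,0,0,0.02]]'
```

```text
clock: 24.3
position: [619.4, 209.7, 107.8]
ee_rot: [1.0, 0.008, -0.0, 0.0]
contact_force: [0.3, -0.7, -1.1]
gripper_width: 33.9
grasp_force: 59.9
t 24.55 mean tcp [619.7 209.9 108.6] std [0.1 0.  0.1] tool y ang -89.0 shift tool mm [-1.3  0.2 -0. ] j [ 0.57  0.56 -0.1   0.   -0.91  1.01]
clock: 25.05
position: [619.2, 209.6, 84.0]
ee_rot: [1.0, 0.008, -0.0, 0.0]
contact_force: [0.2, 0.7, -1.2]
gripper_width: 33.2
grasp_force: 59.9
```

```bash
python3 -m pendant '[[-0.0008,0,0.001,0,0,0,0.02],[0,0,0.001,0,0,0,0.02],[0,0,0.0005,0,0,0,0.02],[0,0,0,0,0,0,0.02]]';python3 -m pendant '[[0,0,0.0005,0,0,0,0.02],[0,0,0,0,0,0,0.02]]'
```

```text
clock: 25.45
position: [618.6, 209.8, 82.4]
ee_rot: [1.0, 0.008, 0.0, -0.0]
contact_force: [-0.7, 0.7, -0.8]
gripper_width: 33.3
grasp_force: 60.2
clock: 25.65
position: [618.6, 209.8, 82.3]
ee_rot: [1.0, 0.008, 0.0, -0.0]
contact_force: [-2.5, -0.0, 4.8]
gripper_width: 33.4
grasp_force: 60.4
```

```bash
python3 -m pendant '[[0,0,0,0,0,0,0.085],[0,0,0,0,0,0,0.085],[0,0,0,0,0,0,0.085],[0,0,0,0,0,0,0.085],[0,0,-0.03,0,0,0,0.085],[0,0,-0.045,0,0,0,0.085],[0,0,-0.045,0,0,0,0.085],[-0.03,0.02,-0.045,0,0,0,0.085],[-0.03,0.04,-0.04,0,0,0,0.085],[-0.03,0.04,-0.03,0,0,0,0.085],[-0.01,0.04,0,0,0,0,0.085],[0,0.04,0,0,0,0,0.085]]'; python3 -m pendant '[[0,0.04,0,0,0,0,0.085],[0,0,0,0,0,0,0.085],[0,0,0,0,0,0,0.085]]'
python3 - <<'E'
from seg import *
a=[arm.get_image(n) for n in("wrist","scene","side")]
s=a[1]["image"][110:280,60:400,::-1]; e=a[2]["image"][80:340,150:350,::-1]; w=a[0]["image"][:,:,::-1]
L=cv2.resize(s,(480,240),interpolation=cv2.INTER_CUBIC); W=cv2.resize(w,(480,360)); Rr=cv2.resize(e,(320,416),interpolation=cv2.INTER_CUBIC)
o=np.zeros((600,800,3),np.uint8); o[:240,:480]=L; o[240:,:480]=W; o[:416,480:]=Rr; cv2.imwrite("pics/final.png",o)
E
```

```text
clock: 26.85
position: [534.9, 44.5, 299.5]
ee_rot: [1.0, 0.009, 0.002, -0.001]
contact_force: [0.1, 0.6, -0.1]
gripper_width: 85.2
grasp_force: 0.0
clock: 27.15
position: [536.7, 4.6, 297.6]
ee_rot: [1.0, 0.007, 0.0, -0.0]
contact_force: [-0.2, 1.4, 0.9]
gripper_width: 84.9
grasp_force: 0.0
```

View pics/final.png

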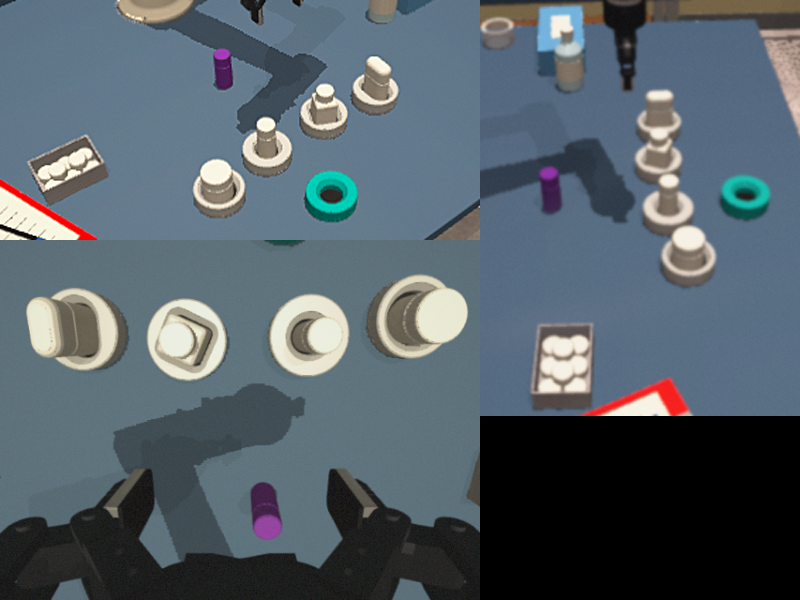

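All four containers stand upright in their pucks in all three views, and the pucks are flat. The purple bottle, turquoise puck, wash bottle and tray look unmoved.

```bash
python3 -c "
from bench import arm; print(arm.job_done())"
```

```text
the job is handed in; nothing more can be done
None
```

The job is handed in at about 27 s: all four containers stand upright in their matching pucks, and the height readings put each one on its pocket floor; the wash bottle, cap tray and look-alikes were left alone.

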